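Sweep leftover conduit locknuts into the catch tray

TASK

Clear up after a panel job: sweep the three loose steel locknuts along the raised plywood board and over its open edge, so that all of them drop into the open grey catch tray beside it. Push them with the fingers only, never picking one up off the board, and leave the coupling, the relay and the air can standing where they are.

Things in the scene. Friction and masses are not known exactly. Their poses are not given: they have to be found in the camera images.
- board: Fixed raised plywood board, 250 mm (x) by 280 mm (y), 40 mm high, yaw within about 0.2 rad. Origin: centre of its underside, on the bench; z up; the working top is 40 mm above it. Rails on both x ends: inner faces at x = +-125 mm, 8 mm thick, 10 mm above the top. No rails at y = +-140 mm: the tray adjoins one of these edges, the case the other (either way round).
- tray: Fixed open-topped grey steel catch tray, 250 mm (x) by 110 mm (y) by 36 mm high, walls and floor 4 mm thick. Origin: centre of its underside, on the bench; axes parallel to the board's. It stands beside one y edge of the board, centres 196 mm apart (1 mm gap); its rim is 4 mm below the board's top.
- case: Fixed closed small-parts case, black with a flat white lid, 250 mm (x) by 110 mm (y), 50 mm high, so 10 mm above the board's top. It stands against the board's other y edge, centres 196 mm apart. Origin: centre of its underside. Nothing goes there.
- nut_a: One of three identical flat hexagonal steel locknuts on the board: 34 mm across flats, 39 mm across corners, 8 mm thick, 22 mm open hole, about 30 g. Origin: centre of its underside; z along its axis. It starts alone on the -x half of the board, about 55 to 75 mm from the board's x centre line.
- nut_b: One of three identical flat hexagonal steel locknuts on the board: 34 mm across flats, 39 mm across corners, 8 mm thick, 22 mm open hole, about 30 g. Origin: centre of its underside; z along its axis. It starts on the +x half of the board, about 55 to 75 mm from the x centre line, towards -y.
- nut_c: One of three identical flat hexagonal steel locknuts on the board: 34 mm across flats, 39 mm across corners, 8 mm thick, 22 mm open hole, about 30 g. Origin: centre of its underside; z along its axis. It starts on the +x half of the board, about 55 to 75 mm from the x centre line, towards +y.
- coupling: Loose steel conduit coupling standing upright on the board within 5 mm of its x centre line: tube 29 mm across, 42 mm tall, 120 g. Origin: centre of its foot. Leave it alone.
- relay: Loose small black relay with a clear top, standing on the board within 5 mm of its x centre line: 28 mm (x) by 40 mm (y) by 34 mm tall, 90 g. Origin: centre of its foot. Leave it alone.
- aircan: Loose closed air can standing on the bench well to the robot's right of the board: 54 mm across, 160 mm tall, 300 g. Origin: centre of its foot. Leave it alone.
Mind the look-alikes: they are no part of the job. Leave any red look-alike of the nut_c alone.

How it is judged:
By the outcome, as a careful person would: the job done as asked, in the order asked, and still so for the second after the job is handed in, with the robot touching nothing.
It also fails if it takes over 72 s, if anything falls off the work surface, if the arm or the gripper's body presses on something with over 40 N, if the wrist force passes 120 N, or if a joint passes its speed limit or range.

ROBOT

A 7-joint arm with a two-finger parallel gripper is mounted at the origin on the work surface. World frame = base frame: x ahead of the robot, y to its left, z up, the work surface at z = 0. Lengths are in m, angles in rad, forces in N, time in s.
With the tool pointing down it reaches from about 0.425 to 0.875 m from the base axis. Payload 4.7 kg.
Tool frame: the origin (TCP) lies at the very end of the fingers, on their centre line; the grasp point (between the pads) lies 19 mm behind it; x points along the fingers, y is the direction in which the jaws open and shut, and the axes are right-handed (so a half turn about x gives the same grasp; the last joint's range is limited). The gripper opens to 87 mm and grips with 3 to 60 N. Pads are 19 mm wide; open, the fingers measure 117 mm over their backs; the gripper's body (75 mm by 190 mm) begins 51 mm behind the grasp point.
Start: joints at [-1.272, 0.321, -0.07, 1.45, 0.023, 1.371, -0.057], TCP at [0.183, 0.624, 0.223] pointing down, gripper open.
Joint ranges: [-2.86, 2.86], [-0.3, 2.09], [-1.38, 1.24], [0.06, 2.45], [-1.56, 4.7], [0.09, 2.05], [-2.69, 2.69]. Speed limits (rad/s): [2.57, 2.57, 3.14, 3.14, 3.14, 3.14, 3.14].

INTERFACE

Orientations are given as a rotation vector (axis times angle).
In Python, from bench import ctrl gives the robot as it stands.
- The arm moves only by the tool step_arm, never from a script. Its argument "increments" is one flat list of numbers, 6 for each row, row after row: the shift along the tool's x, y, z in cm, then the turn, a rotation vector about the tool's x, y, z in rad. In form: [tx, ty, tz, ax, ay, az, tx, ty, tz, ax, ay, az, ...]. A call has 1 to 12 rows; each row shifts and turns the commanded pose from where the row before left it, along the tool's axes as they then stand; what a row does not reach is not made up. A row lasts 1/8 s, in which the tool goes at most 62.5 mm and 10.7 degrees, less where a joint would pass 70% of its speed; a pose out of reach is approached as far as the arm can. A call with a gripper value outside its range is refused whole. "fingers" is the opening in per cent of the stroke, from 0 (shut) to 100 (fully open), set as the call begins (left out, the last holds). The fingers move at their own pace and stop on an object; "force" is the grip in N (left out, the last holds). Time passes only in rows, so rows that do not move let the fingers close. It gives the time, the measured TCP pose, the force and the opening at its end, in the units of the state.
- ctrl.get_state(): the state, without advancing time (a new reading comes with each control period).
- ctrl.get_image(name): name is "side" or "top" or "wrist"; returns the picture (480x640x3 uint8, red, green, blue); there is no depth.
- ctrl.camera_params(name): a dict with "vertical_fov" (degrees; the focal length in pixels is half the picture's height over the tangent of half this angle, whatever the lens; pixels are square), "cx", "cy" (the principal point, pixels), "R" (3x3) and "t" (3): a world point X has camera coordinates R X + t. Camera axes: x right, y down, z forward; pixel columns grow to the right and rows downward; lengths in m; the calibration is good to about 2 mm. A picture is of the moment at which its call begins: read the wrist's pose just before it. camera_params takes no time and is no camera call; for the wrist camera it gives the pose at the moment of the call.
- ctrl.close_job(): hands the job in, once; it reports no verdict.
Trained networks look in the newest picture that a camera, given by its name, has taken for a name from the list of things; names that differ only in an ending like _2 or _b are one class to them, and where a whole thing is asked for, a point or a joint stands for the part that bears it (a point fixed in the world has none). Each returns a list of dicts, best first, with "score" (0 to 1); they miss things now and then, are a little off and sometimes report something else, mostly with a low value. They report only what shows in the picture. A call takes as long as a camera call. They do not tell look-alikes from the thing itself.
- ctrl.search_frame(camera, name): "xyz" ([x, y, z] in m, in the coordinates of the camera as it stood for that picture, good to about 4 mm: the middle of the surface that is visible of it).
- ctrl.silhouettes(camera, name): "pixels" (480x640 bool, what is visible of it).
- ctrl.spot_point(camera, name): "xyz" ([x, y, z] in m, in the coordinates of the camera as it stood for that picture, good to about 4 mm: a listed point, or the origin of a listed thing).
The state is a dict: "time": time; "joint_positions": joint angles; "qd": joint speeds; "joint_torque": joint torques, N m; "position": TCP position; "tool_rot": TCP orientation; "ft_force": force on the tool from outside, world axes, zero at the start; "torque": the same for the moment, N m; "grip_width": opening from 0.0 (shut) to 1.0 (fully open).
Only numpy, scipy, OpenCV 4.12 (cv2) and the standard library are available. Lean on these libraries where they do the work, as an engineer would, in place of code of your own. Each camera call takes 0.05 s, during which the arm holds its last target.

## Working session

There is one attempt and no reset: what is moved stays moved. The work goes in short steps, Python scripts to look and compute and a tool call to move; the robot and the scene stay as the last step left them, time stands still between calls to the robot, and variables do not carry over. Pictures are saved under pics/ and viewed, and the job is handed in when it is done.

Besides the shell and the picture viewer there is one more tool, called after "Call:" as a command line: name --argument value ..., lists and objects as JSON in quotes. step_arm: Moves the arm, as the interface text tells. Its arguments: {"type":"object","properties":{"increments":{"type":"array","items":{"type":"number"}},"fingers":{"type":"number"},"force":{"type":"number"}},"required":["increments"]}

```bash
mkdir -p pics; cat > h.py <<'E'
import numpy as np, cv2
from scipy.spatial.transform import Rotation as Ro
from bench import ctrl
def save(cam,fn):
    im=ctrl.get_image(cam); cv2.imwrite('pics/'+fn,cv2.cvtColor(im,cv2.COLOR_RGB2BGR)); return im
def K(cam):
    p=ctrl.camera_params(cam); f=240/np.tan(np.radians(p['vertical_fov'])/2)
    return p,f,np.array(p['R']),np.array(p['t'])
def w(cam,xyz):
    p,f,R,t=K(cam); return R.T@(np.array(xyz)-t)
def proj(cam,X):
    p,f,R,t=K(cam); c=R@np.array(X)+t; return np.array([f*c[0]/c[2]+p['cx'],f*c[1]/c[2]+p['cy']])
def onz(cam,u,v,z):
    p,f,R,t=K(cam); d=R.T@np.array([(u-p['cx'])/f,(v-p['cy'])/f,1]); o=-R.T@t
    return o+d*(z-o[2])/d[2]
E
python3 - <<'E'
from h import *
np.set_printoptions(precision=4,suppress=True)
s=ctrl.get_state(); print(s)
for c in ['top','side']:
    save(c,c+'0.png'); print(c,ctrl.camera_params(c))
    for n in ['board','tray','case','nut_a','coupling','relay','aircan']:
        print(n,[(round(r['score'],2),w(c,r['xyz'])) for r in ctrl.spot_point(c,n)])
E
```

```text
{'time': 0.0, 'joint_positions': array([-1.2719,  0.3218, -0.0701,  1.4517,  0.0226,  1.3708, -0.0569]), 'qd': array([ 0.0015,  0.0003,  0.0014, -0.0025,  0.0002, -0.0001,  0.0002]), 'joint_torque': array([  0.0007, -49.1302,  -0.4037, -31.2525,  -0.0639,   0.0443,
         0.0002]), 'position': array([0.1825, 0.6233, 0.2215]), 'tool_rot': array([ 0.222 ,  1.5594, -0.225 ]), 'ft_force': array([-0.7736, -0.581 , -0.3993]), 'torque': array([0.    , 0.012 , 0.0167]), 'grip_width': 0.9993918318169229}
top {'vertical_fov': 53.801746136346516, 'cx': 318.20639167274675, 'cy': 233.2998550742012, 'R': array([[-0.1326, -0.9912,  0.0015],
       [-0.9702,  0.1295, -0.2049],
       [ 0.2029, -0.0286, -0.9788]]), 't': array([-0.0836,  0.5693,  0.9716])}
board [(0.92, array([ 0.5767,  0.0114, -0.0049]))]
tray [(0.89, array([ 0.5958,  0.2087, -0.0019])), (0.4, array([ 0.5764, -0.0478,  0.0366]))]
case [(0.82, array([ 0.5588, -0.1833, -0.0005])), (0.51, array([ 0.5736,  0.0129, -0.0048]))]
nut_a [(0.71, array([ 0.7772,  0.0146, -0.0001])), (0.67, array([0.6372, 0.0528, 0.0405])), (0.63, array([0.519
[... 450 characters left out ...]
-0.8308, -0.5418]]), 't': array([0.5442, 0.1667, 1.0218])}
board [(0.92, array([ 0.5775,  0.0157, -0.0042]))]
tray [(0.71, array([0.5963, 0.2093, 0.0016]))]
case [(0.87, array([ 0.5544, -0.1822,  0.0013])), (0.52, array([0.5154, 0.0246, 0.0427]))]
nut_a [(0.79, array([0.7732, 0.1137, 0.0008])), (0.73, array([0.6416, 0.0544, 0.0417])), (0.7, array([0.5167, 0.0235, 0.0428])), (0.62, array([ 0.7784,  0.008 , -0.0017])), (0.53, array([ 0.6449, -0.048 ,  0.0388]))]
coupling [(0.74, array([ 0.564 , -0.0491,  0.0353])), (0.52, array([0.5842, 0.0609, 0.0423])), (0.31, array([0.5153, 0.0252, 0.0422]))]
relay [(0.87, array([0.5804, 0.0609, 0.0377]))]
aircan [(0.85, array([ 0.4524, -0.4514, -0.005 ]))]
```

View pics/top0.png

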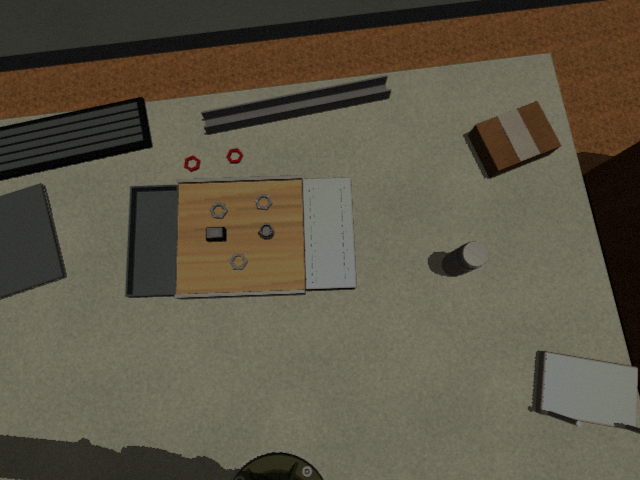

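View pics/side0.png

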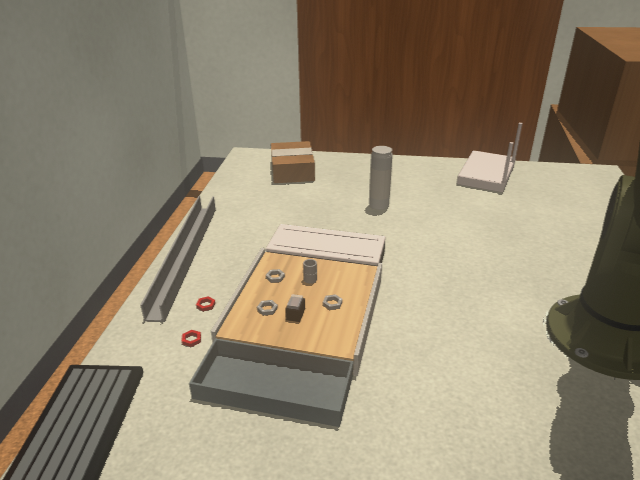

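The tray is at the left in the top view (+y) and the case is on the -y side. The grey nuts in the top view are at (218,211) C, (263,202) B and (238,261) A. The two red look-alikes lie on the bench beyond the board. Next I'll work out board-frame positions and the tool axes.

```bash
cat >> h.py <<'E'
YAW=-0.1005; BC=np.array([0.5765,0.0130])
c,s_=np.cos(YAW),np.sin(YAW); RB=np.array([[c,-s_],[s_,c]])
def tob(X): return RB.T@(np.array(X)[:2]-BC)
def fromb(p): return BC+RB@np.array(p)
def tool():
    s=ctrl.get_state(); return np.array(s['position']),Ro.from_rotvec(s['tool_rot']).as_matrix(),s
E
python3 - <<'E'
from h import *
np.set_printoptions(precision=4,suppress=True)
for a,b in [((178,183),(302,179)),((177,296),(305,292))]:
    A,B=onz('top',*a,.05),onz('top',*b,.05); d=A-B; print(A,B,np.linalg.norm(d),'yaw',np.arctan2(-d[0],d[1]))
for cam in ['top','side']:
  for n in ['nut_a','coupling','relay']:
    for r in ctrl.silhouettes(cam,n):
        v,u=np.nonzero(r['pixels']); z=.044
        if n!='nut_a': z=.06
        X=onz(cam,(u.min()+u.max())/2,(v.min()+v.max())/2,z); print(cam,n,round(r['score'],2),len(u),X,tob(X)*1000)
p,R,s=tool(); print(p); print(R); print(s['time'])
E
```

```text
[0.7112 0.1385 0.05  ] [ 0.6838 -0.1389  0.05  ] 0.27871194098895025 yaw -0.09869582686385268
[0.4593 0.1589 0.05  ] [ 0.4315 -0.1134  0.05  ] 0.27370257374243556 yaw -0.10172643611269391
top nut_a 0.5 106 [0.5183 0.0231 0.044 ] [-58.9743   4.2542]
top nut_a 0.47 129 [0.6373 0.0551 0.044 ] [56.301  48.0154]
top nut_a 0.44 147 [0.7607 0.0061 0.044 ] [183.9347  11.6602]
top coupling 0.6 160 [ 0.573  -0.0472  0.06  ] [  2.5512 -60.2643]
top coupling 0.36 14308 [0.5674 0.0113 0.06  ] [-8.9317 -2.6029]
top relay 0.68 263 [0.5799 0.0636 0.06  ] [-1.6708 50.64  ]
side nut_a 0.67 200 [0.6393 0.0559 0.044 ] [58.1412 48.9546]
side nut_a 0.65 191 [0.7587 0.0594 0.044 ] [176.6258  64.4244]
side nut_a 0.59 241 [0.7532 0.1573 0.044 ] [161.3045 161.289 ]
side nut_a 0.58 167 [ 0.6465 -0.0452  0.044 ] [ 75.4933 -50.8997]
side nut_a 0.54 156 [0.5186 0.0235 0.044 ] [-58.6163   4.5951]
side coupling 0.79 287 [ 0.5734 -0.0497  0.06  ] [  3.224  -62.6941]
side coupling 0.72 403 [0.5822 0.0711 0.06  ] [-0.1711 58.3632]
side relay 0.73 434 [0.5824 0.0697 0.06  ] [ 0.2285 56.9766]
[0.1827 0.6238 0.2226]
[[ 0.0001  0.281   0.9597]
 [ 0.0001  0.9597 -0.281 ]
 [-1.      0.0001  0.    ]]
1.1
```

Call:
step_arm --increments '[0, -2.5, 3.3, 0, 0, 0, 0, -2.5, 3.3, 0, 0, 0, 0, -2.5, 3.3, 0, 0, 0, 0, -2.5, 3.3, 0, 0, 0, 0, -2.5, 3.3, 0, 0, 0, 0, -2.5, 3.3, 0, 0, 0, 0, -2.5, 3.3, 0, 0, 0, 0, -2.5, 3.3, 0, 0, 0, 0, -2.5, 3.3, 0, 0, 0, 0, -2.5, 3.3, 0, 0, 0, 0, -2.5, 3.3, 0, 0, 0, 0, -2.5, 3.3, 0, 0, 0]' --fingers 15

```text
time: 2.6
position: [0.4792, 0.2236, 0.2229]
tool_rot: [0.224, 1.559, -0.223]
ft_force: [0.0, 0.0, 0.5]
grip_width: 0.149
```

Call:
step_arm --increments '[0, 0, 0, 0.173, 0, 0, 0, 0, 0, 0.173, 0, 0, 0, 0, 0, 0.173, 0, 0, 0, 0, 0, 0.173, 0, 0, 0, 0, 0, 0.173, 0, 0, 0, 0, 0, 0.173, 0, 0, 0, 0, 0, 0.173, 0, 0, 0, 0, 0, 0.175, 0, 0]'

```text
time: 3.6
position: [0.4784, 0.2247, 0.2227]
tool_rot: [1.287, 1.157, -1.286]
ft_force: [-0.5, -0.7, -0.7]
grip_width: 0.149
```

```bash
cat >> h.py <<'E'
def rel(bp,z):
    """tool-frame cm to go from here to board point bp (m), height z"""
    p,R,s=tool(); t=np.r_[fromb(bp),z]; return (R.T@(t-p))*100
def rep():
    p,R,s=tool(); print('t',round(s['time'],2),'pos',p,'board mm',tob(p)*1000,'yerr rad',np.arctan2(R[1,1],R[0,1])-YAW,'F',s['ft_force'],'w',s['grip_width'])
np.set_printoptions(precision=4,suppress=True)
E
python3 - <<'E'
from h import *
rep(); print(rel([.057,.005],.10)); print(tool()[1])
E
```

```text
t 3.6 pos [0.4784 0.2247 0.2227] board mm [-118.8197  200.7749] yerr rad -0.005157022834577751 F [-0.4713 -0.6902 -0.7247] w 0.14860257584896963
[12.2691 17.6798 19.4905]
[[ 0.0003  0.9944 -0.1055]
 [ 0.0003 -0.1055 -0.9944]
 [-1.      0.0002 -0.0003]]
```

Call:
step_arm --increments '[0, 1.77, 1.95, 0.005, 0, 0, 0, 1.77, 1.95, 0, 0, 0, 0, 1.77, 1.95, 0, 0, 0, 0, 1.77, 1.95, 0, 0, 0, 0, 1.77, 1.95, 0, 0, 0, 0, 1.77, 1.95, 0, 0, 0, 0, 1.77, 1.95, 0, 0, 0, 0, 1.77, 1.95, 0, 0, 0, 0, 1.77, 1.95, 0, 0, 0, 0, 1.77, 1.95, 0, 0, 0, 0, 0, 0, 0, 0, 0]'

```text
time: 4.97
position: [0.6346, 0.0097, 0.2225]
tool_rot: [1.288, 1.154, -1.289]
ft_force: [-0.1, -0.3, -0.8]
grip_width: 0.153
```

Call:
step_arm --increments '[3, 0, 0, 0, 0, 0, 3, 0, 0, 0, 0, 0, 3, 0, 0, 0, 0, 0, 3.3, 0, 0, 0, 0, 0, 0, 0, 0, 0, 0, 0]'

```text
time: 5.6
position: [0.6314, 0.0139, 0.097]
tool_rot: [1.282, 1.163, -1.29]
ft_force: [-0.4, 0.7, 0.1]
grip_width: 0.154
```

```bash
python3 - <<'E'
from h import *
rep(); print(rel([.057,.005],.0435)); save('wrist','w1.png'); save('side','s1.png')
E
```

```text
t 5.6 pos [0.6314 0.0139 0.097 ] board mm [54.5576  6.3751] yerr rad -0.002942673519431907 F [-0.4469  0.7013  0.0717] w 0.15359964354537856
[5.3443 0.2766 0.1349]
```

View pics/s1.png

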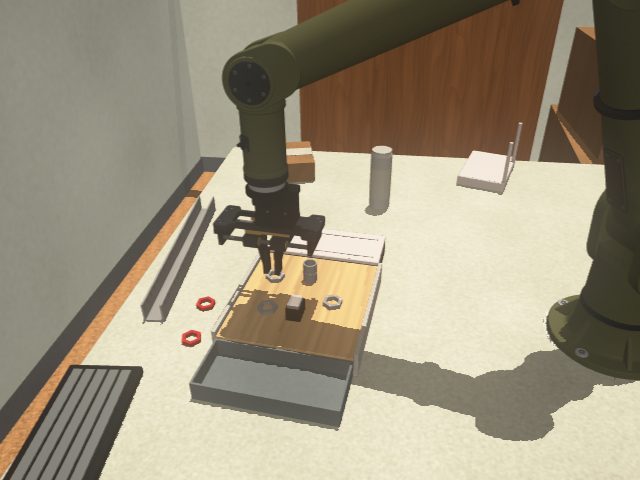

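View pics/w1.png

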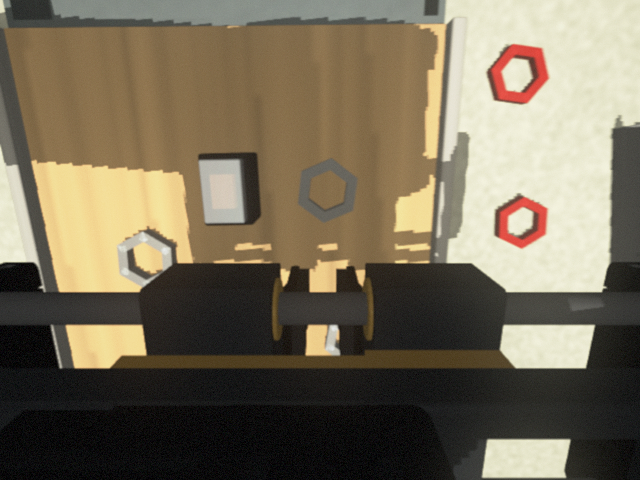

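The side view shows the fingers over the +x half, behind nut C. The wrist view shows C at (327,190) with the relay to its left. I'll lower now, correcting x by +2.8 mm, and check the force on the way down.

Call:
step_arm --increments '[1.5, 0.3, 0.1, 0, 0, 0, 1.5, 0, 0, 0, 0, 0, 1.2, 0, 0, 0, 0, 0, 0, 0, 0, 0, 0, 0]'

```text
time: 6.2
position: [0.6358, 0.0109, 0.0559]
tool_rot: [1.284, 1.159, -1.289]
ft_force: [-0.3, -0.0, 0.5]
grip_width: 0.15
```

```bash
python3 - <<'E'
from h import *
rep(); im=ctrl.get_image('wrist')
for r in ctrl.search_frame('wrist','nut_a'): print(round(r['score'],2),w('wrist',r['xyz']),tob(w('wrist',r['xyz']))*1000)
print(onz('wrist',327,190,.048))
save('wrist','w2.png')
E
```

```text
t 6.2 pos [0.6358 0.0109 0.0559] board mm [59.231  3.88 ] yerr rad -0.0045386576278975965 F [-0.3037 -0.0306  0.5424] w 0.14981543477943834
0.97 [0.5258 0.0315 0.0488] [-52.2875  13.2977]
0.67 [0.782  0.0144 0.0146] [204.3417  22.024 ]
0.66 [0.6384 0.0565 0.0493] [57.1903 49.5369]
0.63 [ 0.6405 -0.0304  0.0484] [ 68.0704 -36.7196]
0.61 [0.7725 0.1111 0.01  ] [185.2025 117.2442]
[0.6445 0.0567 0.048 ]
```

View pics/w2.png

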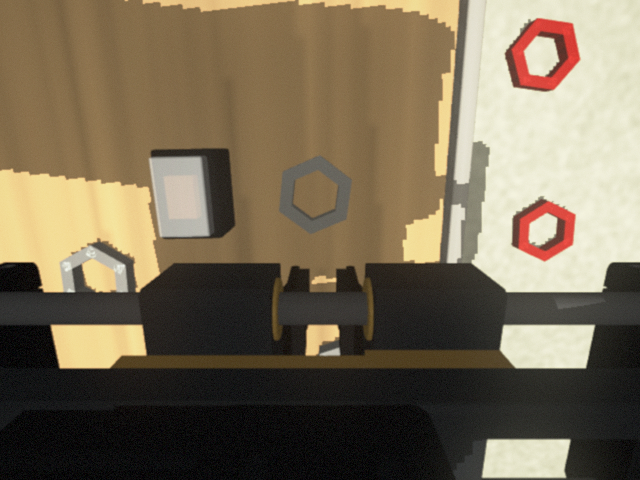

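The wrist view shows C at (315,193), straight ahead of the fingers and clear of the relay. I'll lower to just above the board.

Call:
step_arm --increments '[0.7, 0, 0, 0, 0, 0, 0.3, 0, 0, 0, 0, 0, 0, 0, 0, 0, 0, 0]'

```text
time: 6.72
position: [0.6367, 0.011, 0.0472]
tool_rot: [1.286, 1.158, -1.287]
ft_force: [-0.5, 0.5, -0.0]
grip_width: 0.154
```

```bash
python3 - <<'E'
from h import *
for i in range(4): rep(); ctrl.get_image('top')
save('side','s2.png')
print([proj('side',[*fromb([.057,.005]),.04])])
E
```

```text
t 6.72 pos [0.6367 0.011  0.0472] board mm [60.1332  4.0201] yerr rad -0.004493718601463262 F [-0.4945  0.4976 -0.0289] w 0.15350059723095832
t 6.78 pos [0.6369 0.011  0.0474] board mm [60.3123  4.0303] yerr rad -0.004458607998694769 F [ 0.1094 -0.5525  0.6509] w 0.15134471436510863
t 6.83 pos [0.637  0.011  0.0476] board mm [60.4417  4.053 ] yerr rad -0.0044416453922287435 F [0.3984 0.768  0.4082] w 0.14751855999950358
t 6.88 pos [0.6371 0.011  0.0477] board mm [60.5081  4.0574] yerr rad -0.004412903694551565 F [-0.7845 -0.0349  0.1973] w 0.15005997959747497
[array([274.3367, 294.7673])]
```

Call:
step_arm --increments '[0.3, -0.3, 0, 0.004, 0, 0, 0.1, 0, 0, 0, 0, 0, 0, 0, 0, 0, 0, 0, 0, 0, -0.5, 0, 0, 0, 0, 0, -0.8, 0, 0, 0, 0, 0, -0.8, 0, 0, 0, 0, 0, -0.8, 0, 0, 0, 0, 0, -0.8, 0, 0, 0]'

```text
time: 7.98
position: [0.6381, 0.0488, 0.0436]
tool_rot: [1.289, 1.156, -1.289]
ft_force: [-0.1, 0.8, 0.2]
grip_width: 0.155
```

```bash
python3 - <<'E'
from h import *
save('wrist','w3.png'); rep()
E
```

```text
t 8.03 pos [0.6383 0.0504 0.0435] board mm [57.6963 43.4248] yerr rad -0.006716724802142429 F [ 0.2384  1.0792 -1.2411] w 0.15376762587566054
```

View pics/w3.png

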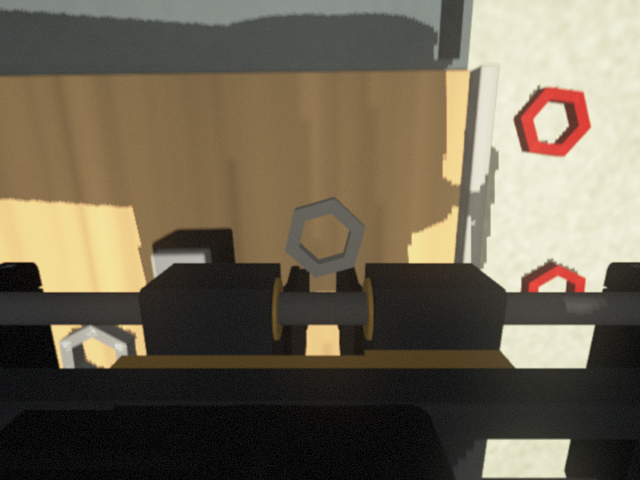

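C is in front of the fingers at (325,237) and moving with them; the relay hasn't moved. I'll carry on over the edge.

Call:
step_arm --increments '[0, 0, -1, 0, 0, 0, 0, 0, -1, 0, 0, 0, 0, 0, -1, 0, 0, 0, 0, 0, -1, 0, 0, 0, 0, 0, -1, 0, 0, 0, 0, 0, -1, 0, 0, 0, 0, 0, -1, 0, 0, 0, 0, 0, -1, 0, 0, 0, 0, 0, -1, 0, 0, 0, 0, 0, -1, 0, 0, 0, 0, 0, -1, 0, 0, 0, 0, 0, -1, 0, 0, 0]'

```text
time: 9.52
position: [0.6511, 0.1681, 0.0436]
tool_rot: [1.289, 1.156, -1.289]
ft_force: [0.6, -0.2, -0.7]
grip_width: 0.149
```

```bash
python3 - <<'E'
from h import *
rep(); save('side','s3.png')
E
```

```text
t 9.53 pos [0.6511 0.1681 0.0436] board mm [ 58.7033 161.7915] yerr rad -0.008407682850186948 F [ 0.6264 -0.2369 -0.6513] w 0.14879194092476516
```

View pics/s3.png

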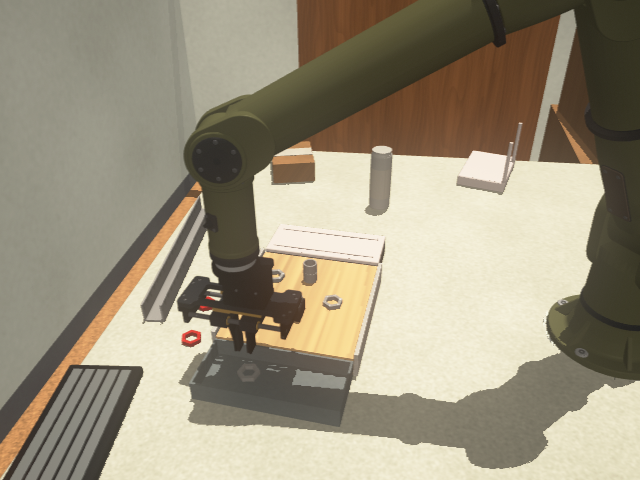

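C is in the tray at (249,372). Next I'll raise, go back behind B and lower.

Call:
step_arm --increments '[-3, 0, 0, 0.008, 0, 0, -3, 0, 0, 0, 0, 0, 0, 0.3, 2.5, 0, 0, 0, 0, 0.3, 2.5, 0, 0, 0, 0, 0.3, 2.5, 0, 0, 0, 0, 0.3, 2.5, 0, 0, 0, 0, 0.3, 2.5, 0, 0, 0, 0, 0.1, 2.5, 0, 0, 0, 0, 0, 2.5, 0, 0, 0, 0, 0, 2.5, 0, 0, 0, 0, 0, 2.5, 0, 0, 0, 0, 0, 2.5, 0, 0, 0]'

```text
time: 11.08
position: [0.6364, -0.0854, 0.1024]
tool_rot: [1.295, 1.152, -1.298]
ft_force: [-0.3, -0.1, -0.6]
grip_width: 0.152
```

Call:
step_arm --increments '[0, 0, 0, 0, 0, 0, 0, 0, 0, 0, 0, 0, 0, 0, 0, 0, 0, 0, 0, 0, 0, 0, 0, 0]'

```text
time: 11.58
position: [0.638, -0.0815, 0.1034]
tool_rot: [1.294, 1.153, -1.293]
ft_force: [0.4, -0.3, 0.4]
grip_width: 0.149
```

```bash
python3 - <<'E'
from h import *
rep(); print(rel([.075,-.088],.0436)); save('wrist','w4.png')
for r in ctrl.search_frame('wrist','nut_a'): print(round(r['score'],2),w('wrist',r['xyz']),tob(w('wrist',r['xyz']))*1000)
E
```

```text
t 11.57 pos [ 0.638  -0.0815  0.1034] board mm [ 70.6321 -87.9005] yerr rad -0.014706011558772283 F [ 0.3663 -0.2833  0.3784] w 0.1488819735816883
[5.9831 0.4377 0.0059]
0.89 [ 0.6432 -0.0465  0.05  ] [ 72.3423 -52.5466]
0.75 [0.7789 0.0127 0.0092] [201.3779  19.9889]
0.67 [0.5185 0.0223 0.0476] [-58.5995   3.4595]
```

View pics/w4.png

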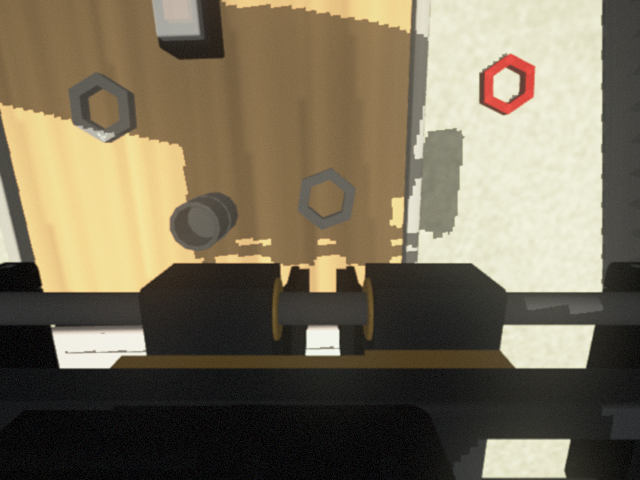

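B is at (326,198), just right of the finger centre, and the coupling at (200,220) stands clear. I'll shift +2.5 mm, undo the small turn error and lower.

Call:
step_arm --increments '[2, 0.25, 0, -0.015, 0, 0, 2, 0, 0, 0, 0, 0, 1, 0, 0, 0, 0, 0, 0.5, 0, 0, 0, 0, 0, 0, 0, 0, 0, 0, 0, 0, 0, 0, 0, 0, 0]'

```text
time: 12.42
position: [0.6408, -0.0832, 0.0492]
tool_rot: [1.285, 1.158, -1.283]
ft_force: [-0.3, 0.4, -0.4]
grip_width: 0.15
```

```bash
python3 - <<'E'
from h import *
rep()
E
```

```text
t 12.43 pos [ 0.6408 -0.0832  0.0492] board mm [ 73.6622 -89.2905] yerr rad -0.0015595985983220817 F [-0.2594  0.3535 -0.4047] w 0.15042710197999232
```

Call:
step_arm --increments '[0.3, 0, 0, 0, 0, 0, 0.2, 0, 0, 0, 0, 0, 0, 0, 0, 0, 0, 0, 0, 0, -0.5, 0, 0, 0, 0, 0, -0.8, 0, 0, 0, 0, 0, -0.8, 0, 0, 0, 0, 0, -1, 0, 0, 0, 0, 0, -1, 0, 0, 0, 0, 0, -1, 0, 0, 0, 0, 0, -1, 0, 0, 0, 0, 0, -1, 0, 0, 0, 0, 0, -1, 0, 0, 0]'

```text
time: 13.92
position: [0.6486, -0.0019, 0.0436]
tool_rot: [1.284, 1.159, -1.284]
ft_force: [0.4, 0.2, 0.1]
grip_width: 0.15
```

```bash
python3 - <<'E'
from h import *
save('wrist','w5.png'); rep()
E
```

```text
t 13.97 pos [0.6488 0.0003 0.0435] board mm [73.2082 -5.357 ] yerr rad 0.0005043550361651383 F [0.9659 0.9444 0.0109] w 0.14713956375432344
```

View pics/w5.png

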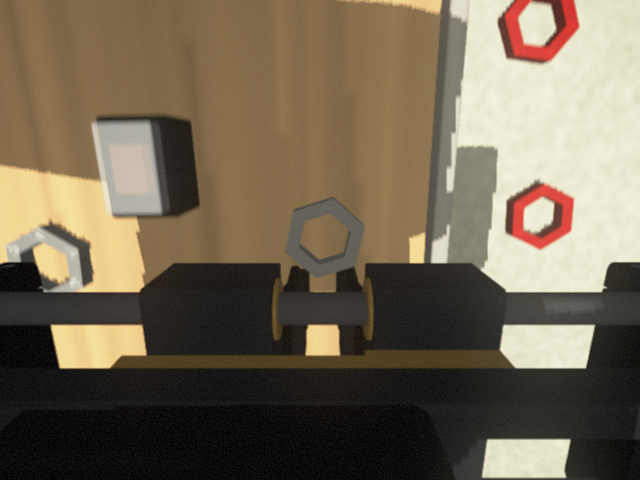

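B is centred ahead of the fingers at (325,237) and stable.

Call:
step_arm --increments '[0, 0, -1, 0, 0, 0, 0, 0, -1, 0, 0, 0, 0, 0, -1, 0, 0, 0, 0, 0, -1, 0, 0, 0, 0, 0, -1, 0, 0, 0, 0, 0, -1, 0, 0, 0, 0, 0, -1, 0, 0, 0, 0, 0, -1, 0, 0, 0, 0, 0, -1, 0, 0, 0, 0, 0, -1, 0, 0, 0]'

```text
time: 15.22
position: [0.6588, 0.0977, 0.0436]
tool_rot: [1.284, 1.159, -1.284]
ft_force: [-0.2, -0.4, -0.1]
grip_width: 0.149
```

Call:
step_arm --increments '[0, 0, -1, 0, 0, 0, 0, 0, -1, 0, 0, 0, 0, 0, -1, 0, 0, 0, 0, 0, -1, 0, 0, 0, 0, 0, -1, 0, 0, 0, 0, 0, -1, 0, 0, 0, 0, 0, 0, 0, 0, 0]'

```text
time: 16.1
position: [0.6647, 0.1583, 0.0435]
tool_rot: [1.283, 1.161, -1.282]
ft_force: [0.5, 0.2, 0.5]
grip_width: 0.149
```

```bash
python3 - <<'E'
from h import *
save('side','s4.png'); rep()
E
```

```text
t 16.15 pos [0.6647 0.1572 0.0435] board mm [ 73.3308 152.3259] yerr rad -0.0005376360890018 F [-0.3091  0.5227  0.7218] w 0.1484582315123039
```

View pics/s4.png

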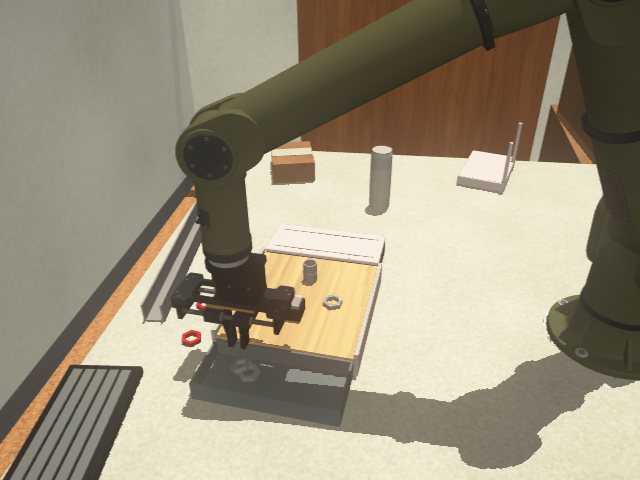

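Both nuts lie in the tray at about (245,368). Now for A.

Call:
step_arm --increments '[-4, 0, 0, 0, 0, 0, -4, 0, 0, 0, 0, 0, 0, -1.6, 2.3, 0, 0, 0, 0, -1.6, 2.3, 0, 0, 0, 0, -1.6, 2.3, 0, 0, 0, 0, -1.6, 2.3, 0, 0, 0, 0, -1.6, 2.3, 0, 0, 0, 0, -1.6, 2.3, 0, 0, 0, 0, -1.6, 2.3, 0, 0, 0, 0, -2, 2.4, 0, 0, 0, 0, 0, 0, 0, 0, 0, 0, 0, 0, 0, 0, 0]'

```text
time: 17.65
position: [0.5152, -0.0137, 0.1239]
tool_rot: [1.285, 1.159, -1.283]
ft_force: [0.5, 1.0, 0.2]
grip_width: 0.151
```

```bash
python3 - <<'E'
from h import *
rep(); print(rel([-.059,-.033],.0436)); save('wrist','w6.png')
for r in ctrl.search_frame('wrist','nut_a'): print(round(r['score'],2),w('wrist',r['xyz']),tob(w('wrist',r['xyz']))*1000)
E
```

```text
t 17.65 pos [ 0.5152 -0.0137  0.1239] board mm [-58.3489 -32.7531] yerr rad -0.0018384860521590413 F [0.5169 0.9807 0.1513] w 0.15137878928538825
[ 8.0282 -0.0734  0.0314]
0.77 [0.7569 0.1005 0.0051] [170.703  105.1081]
0.73 [0.7663 0.0122 0.0098] [188.9341  18.2622]
0.63 [0.5169 0.0229 0.0452] [-60.2846   3.8477]
```

View pics/w6.png

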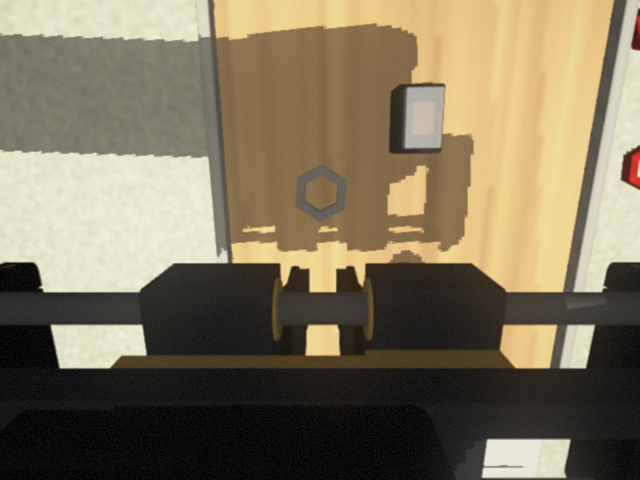

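A is centred ahead of the fingers at (321,193), and the relay at (420,118) is clear of the lane.

Call:
step_arm --increments '[2.5, -0.1, 0, 0, 0, 0, 2.5, 0, 0, 0, 0, 0, 1.5, 0, 0, 0, 0, 0, 0.9, 0, 0, 0, 0, 0, 0, 0, 0, 0, 0, 0, 0, 0, 0, 0, 0, 0]'

```text
time: 18.5
position: [0.5144, -0.0138, 0.0503]
tool_rot: [1.285, 1.159, -1.283]
ft_force: [-0.1, 0.2, 0.9]
grip_width: 0.151
```

```bash
python3 - <<'E'
from h import *
rep()
E
```

```text
t 18.5 pos [ 0.5144 -0.0138  0.0503] board mm [-59.0927 -32.8844] yerr rad -0.0014391820408973799 F [-0.081   0.2076  0.8818] w 0.15149992167382326
```

Call:
step_arm --increments '[0.4, 0, 0, 0, 0, 0, 0.2, 0, 0, 0, 0, 0, 0, 0, 0, 0, 0, 0, 0, 0, -0.5, 0, 0, 0, 0, 0, -0.8, 0, 0, 0, 0, 0, -0.8, 0, 0, 0, 0, 0, -1, 0, 0, 0, 0, 0, -1, 0, 0, 0, 0, 0, -1, 0, 0, 0, 0, 0, -1, 0, 0, 0]'

```text
time: 19.75
position: [0.52, 0.0476, 0.0436]
tool_rot: [1.284, 1.159, -1.284]
ft_force: [0.3, -0.5, 0.6]
grip_width: 0.147
```

```bash
python3 - <<'E'
from h import *
save('wrist','w7.png'); rep()
E
```

```text
t 19.8 pos [0.5201 0.0493 0.0436] board mm [-59.7369  30.4475] yerr rad 0.00033559908076569167 F [ 0.1454  0.4179 -0.2932] w 0.15092694622250807
```

View pics/w7.png

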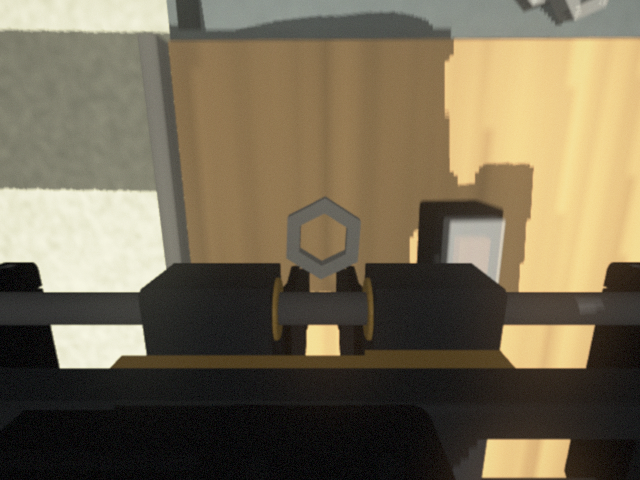

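A is held at (324,237), and I'll push it over the edge.

Call:
step_arm --increments '[0, 0, -1, 0, 0, 0, 0, 0, -1, 0, 0, 0, 0, 0, -1, 0, 0, 0, 0, 0, -1, 0, 0, 0, 0, 0, -1, 0, 0, 0, 0, 0, -1, 0, 0, 0, 0, 0, -1, 0, 0, 0, 0, 0, -1, 0, 0, 0, 0, 0, -1, 0, 0, 0, 0, 0, -1, 0, 0, 0, 0, 0, -1, 0, 0, 0, 0, 0, -1, 0, 0, 0]'

```text
time: 21.3
position: [0.5322, 0.1669, 0.0436]
tool_rot: [1.284, 1.159, -1.284]
ft_force: [0.1, -0.5, -0.1]
grip_width: 0.152
```

Call:
step_arm --increments '[0, 0, -1, 0, 0, 0, 0, 0, 0, 0, 0, 0, -4, 0, 0, 0, 0, 0, -4, 0, 0, 0, 0, 0, -4, 0, 0, 0, 0, 0, 0, 0, 4, 0, 0, 0, 0, 0, 4, 0, 0, 0, 0, 0, 4, 0, 0, 0, 0, 0, 4, 0, 0, 0, 0, 0, 0, 0, 0, 0]'

```text
time: 22.55
position: [0.5164, 0.0124, 0.1638]
tool_rot: [1.289, 1.155, -1.289]
ft_force: [0.2, 0.1, 0.2]
grip_width: 0.15
```

```bash
python3 - <<'E'
from h import *
save('side','s5.png'); rep(); save('wrist','w8.png')
for n in ['coupling','relay','aircan','nut_a']:
    print(n,[(round(r['score'],2),w('side',r['xyz'])) for r in ctrl.spot_point('side',n)])
E
```

```text
t 22.6 pos [0.5167 0.0152 0.1638] board mm [-59.738   -3.8445] yerr rad -0.005419811733635538 F [ 0.2847  0.4583 -0.2303] w 0.15110495468351112
coupling [(0.6, array([ 0.5683, -0.0485,  0.0378])), (0.17, array([0.599 , 0.2093, 0.0016]))]
relay [(0.96, array([0.5822, 0.0607, 0.0397]))]
aircan []
nut_a [(0.74, array([0.5271, 0.2078, 0.0153])), (0.74, array([0.7768, 0.1127, 0.0005])), (0.73, array([0.6408, 0.1874, 0.0122])), (0.59, array([ 0.7765,  0.01  , -0.001 ])), (0.57, array([0.6612, 0.1833, 0.0172]))]
```

View pics/s5.png

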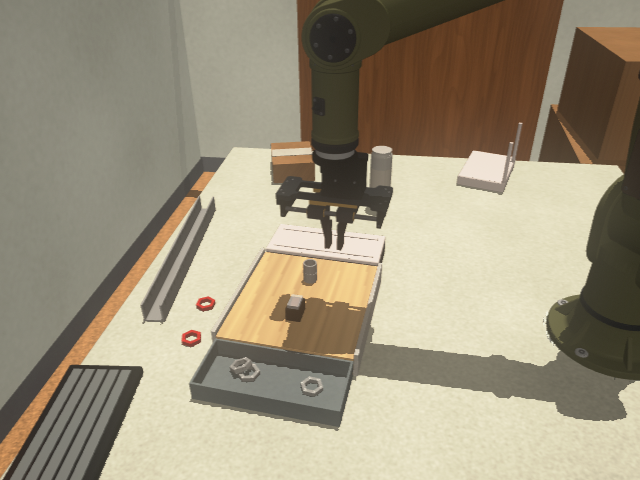

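View pics/w8.png

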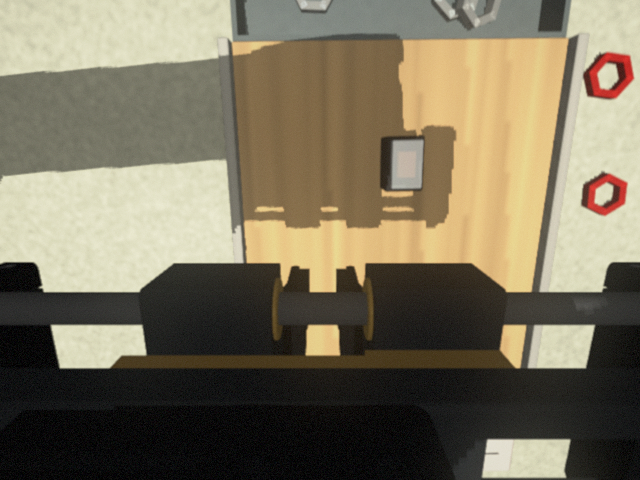

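All three nuts show in the tray: (241,366), (249,373) and (312,385) in the side view. The coupling, relay and air can are standing where they were, and the arm is clear, so I'll hand in.

```bash
python3 - <<'E'
from h import *
rep(); print(ctrl.close_job())
E
```

```text
t 22.85 pos [0.5169 0.0183 0.1634] board mm [-59.8649  -0.7532] yerr rad 0.0006368853333004049 F [ 0.4226 -0.1036 -0.2032] w 0.15017871873256022
the job is handed in; nothing more can be done
None
```

All three steel locknuts are in the grey tray. I swept them over the open edge one at a time (C, then B, then A) with the nearly shut fingers just above the board, and handed the job in at about 23 s.

- **Nuts:** the last side picture and the network both show all three inside the tray. Two of them overlap, one resting on the edge of the other at about 12 and 17 mm height, below the 36 mm rim.
- **Relay and coupling:** both still stand at their starting positions, within the networks' accuracy.
- **Air can:** the network missed it in the last check because the gripper partly hid it. It still shows standing in its place in the picture.
- **Red look-alikes:** they are where they started.
- **Forces:** every wrist-force reading I took was under 2 N, and the raised arm was touching nothing when I handed in.

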